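Try out the ratchet tin stand

ROBOT

A 6-joint arm with a two-finger parallel gripper is mounted at the origin on the work surface. World frame = base frame: x ahead of the robot, y to its left, z up, the work surface at z = 0. Lengths are in m, angles in degrees, forces in N, time in s.
With the tool pointing down it reaches from about 0.325 to 1 m from the base axis. Payload 5.1 kg.
Tool frame: the origin (TCP) lies at the very end of the fingers, on their centre line; the grasp point (between the pads) lies 19 mm behind it; z points along the fingers, x is the direction in which the jaws open and shut, and the axes are right-handed (so a half turn about z gives the same grasp; the last joint's range is limited). The gripper opens to 85 mm and grips with 20 to 120 N. Pads are 22 mm wide; open, the fingers measure 114 mm over their backs; the gripper's body (76 mm by 85 mm) begins 54 mm behind the grasp point. The pads swing forward as they close: fully open they stand 13 mm farther back than shut.
Start: joints at [-74.462, 7.093, 94.555, -0, 78.352, -4.733], TCP at [0.225, -0.61, 0.231] pointing down, gripper open.
Joint ranges: [-149.61, 149.61], [-58.7, 133.49], [1.44, 155.28], [-77.14, 257.14], [18.33, 153.61], [-166.67, 166.67]. Speed limits (degrees/s): [147.25, 147.25, 180, 180, 180, 180].

INTERFACE

Orientations are given as [roll, pitch, yaw] about the fixed x, y, z axes, in that order (R = Rz(yaw) Ry(pitch) Rx(roll)).
In Python, from workcell import * gives the robot as it stands.
- The arm moves only by the tool send_rows, never from a script. Its argument "motion" is a list of rows, each a list of 3 entries, a list of its own where there are three numbers: the turn, a rotation vector about the world's x, y, z in rad, then the shift along the world's x, y, z in cm, then the closure, from 0 (fully open) to 1 (shut). A call has 1 to 5 rows; each row shifts and turns the commanded pose from where the row before left it; what a row does not reach is not made up. A row lasts 1/12 s, in which the tool goes at most 41.7 mm and 7.16 degrees, less where a joint would pass 70% of its speed; a pose out of reach is approached as far as the arm can. A call is refused whole if a number of a shift passes 4.17 or a number of a turn 0.125, either way. A call with a gripper value outside its range is refused whole. The fingers move at their own pace and stop on an object; "force" is the grip in N (left out, the last holds). Time passes only in rows, so rows that do not move let the fingers close. It gives the time, the measured TCP pose, the force and the opening at its end, in the units of the state.
- state(): the state, without advancing time (a new reading comes with each control period).
- read_camera(name): name is "side" or "top" or "wrist"; returns a dict with "color" (420x560x3 uint8, blue, green, red), "intrinsics" (3x3 intrinsics, pixels), "k1" (the pictures are not rectified: a ray, as slopes to the right and down, at radius r is drawn at 1 + k1 r^2 times it, then the intrinsics apply), "pose" (4x4, takes a point from camera to world coordinates); the wrist camera has in their place "hand_eye" (4x4, takes a point from camera to tool coordinates, whose origin is the TCP and whose axes are the tool frame's). Camera axes: x right, y down, z forward; pixel columns grow to the right and rows downward; lengths in m; the calibration is good to about 2 mm. A picture is of the moment at which its call begins: read the wrist's pose just before it. There is no depth.
- sign_off(): hands the job in, once; it reports no verdict.
The state is a dict: "t": time; "qpos": joint angles; "qd": joint speeds; "effort": joint torques, N m; "tcp_pos": TCP position; "ee_rot": TCP orientation; "contact_force": force on the tool from outside, world axes, zero at the start; "ft_torque": the same for the moment, N m; "grip_width": finger opening in m.
Only numpy, scipy, OpenCV 4.12 (cv2) and the standard library are available. Lean on these libraries where they do the work, as an engineer would, in place of code of your own. Each camera call takes 0.05 s, during which the arm holds its last target. There are 200 camera calls.

TASK

Two ratchet tin stands are on the bench; the one with the empty shelf has just been fitted with a new pawl and needs trying out. Pull its toothed rail straight up by the crossbar until the pawl has clicked in at the top notch, and let go so that the stand is seen to hold by itself for a moment; then press down the thumb paddle to lift the pawl, let the shelf sink all the way to the bottom, and leave the stand free. Leave the tin on the other stand where it is.

Things in the scene. Friction and masses are not known exactly. Their poses are not given: they have to be found in the camera images.
- rail (a joint): height of the EMPTY stand's toothed rail and shelf above the bottom stop, m, up positive. The pawl holds it at 0.016, 0.032, 0.048, 0.064 (top notch). To click in, raise about 3 mm past a notch; let go, it settles back on it. Upper stop 0.078: raise to about 0.072. Starts at 0 or the first notch. Raising takes 6 to 15 N; with the pawl lifted the 0.5 kg rail sinks at about 0.1 m/s.
- rail_grip (a point): centre of the steel crossbar on top of the empty stand's rail, gripped from above: 70 mm long along this frame's y, 14 mm thick along x, 18 mm high; 158 mm above the bench when fully down, moves with the rail. z up; x points to where the shelf (92 x 90 mm plate, top 111 mm below the bar's centre) sticks out. Below the bar a fixed grey guide, 110 mm high. The stand is bolted down.
- pawl_paddle (a point): centre of the top face of the empty stand's thumb paddle: 30 x 30 mm steel plate at the end of the pawl's lever, 125 mm from the rail along rail_grip's +y, 72 mm above the bench. It tips down about a pin 94 mm nearer the rail; spring 1 to 3 N, lower stop 27 mm down. About 15 mm down frees the rail: press 20 to 25 mm and hold while the rail sinks (about 1.5 s); it springs back when released.
- tin_mid (a point): centre, half-way up, of the tin (steel, yellow label, 68 mm wide, 80 mm high) standing on the shelf of the OTHER, otherwise identical stand, which is left alone. Its shelf is at the bottom: the tin's centre is 87 mm above the bench and about 68 mm from that stand's rail. z is up.

How it is judged:
By the outcome, as a careful person would: the job done as asked, in the order asked, and still so for the second after the job is handed in, with the robot touching nothing.
It also fails if it takes over 40 s, if anything falls off the work surface, if the arm or the gripper's body presses on something with over 40 N, if the wrist force passes 120 N, or if a joint passes its speed limit or range.

## Working session

There is one attempt and no reset: what is moved stays moved. The work goes in short steps, Python scripts to look and compute and a tool call to move; the robot and the scene stay as the last step left them, time stands still between calls to the robot, and variables do not carry over. Pictures are saved under pics/ and viewed, about 8 in all and at most 12, crops included, and the job is handed in when it is done.

Besides the shell and the picture viewer there is one more tool, called after "Request:" in YAML: its name, and indented under it one key for each argument. send_rows: Moves the arm, as the interface text tells. Its arguments: {"type":"object","properties":{"motion":{"type":"array"},"force":{"type":"number"}},"required":["motion"]}

```bash
mkdir -p pics; cat > h.py <<'E'
from workcell import *
import numpy as np, cv2
def ray(c,u,v,T):
    K=np.array(c["intrinsics"]);k=np.array([c["k1"],0,0,0],float)
    p=cv2.undistortPoints(np.array([[[u,v]]],float),K,k)[0,0]
    return T[:3,3],T[:3,:3]@np.array([p[0],p[1],1])
def atz(c,u,v,z,T=None):
    T=np.array(c["pose"]) if T is None else T
    o,d=ray(c,u,v,T); return o+d*(z-o[2])/d[2]
def proj(c,P,T=None):
    T=np.array(c["pose"]) if T is None else T
    q=(np.asarray(P,float)-T[:3,3])@T[:3,:3]
    return cv2.projectPoints(q[:,None],np.zeros(3),np.zeros(3),np.array(c["intrinsics"]),np.array([c["k1"],0,0,0],float))[0][:,0]
E
python3 - <<'E'
from h import *
print(state())
for n in("top","side"):
    c=read_camera(n); cv2.imwrite(f"pics/{n}0.png",c["color"]); print(n,c["k1"],np.round(c["pose"],3),c["intrinsics"])
    np.save(f"{n}.npy",c,allow_pickle=True)
E
```

```text
{'t': 0.0, 'qpos': array([-7.44633584e+01,  7.13436268e+00,  9.46358057e+01,  1.17586270e-04,
        7.83511379e+01, -4.73596613e+00]), 'qd': array([ 0.09840416,  0.00637819, -0.00272383, -0.01156453,  0.01770605,
        0.0047828 ]), 'effort': array([-2.85181290e-03, -4.23615146e+01, -3.65455198e+01, -1.47024448e-04,
        7.06739855e-03,  1.17579770e-06]), 'tcp_pos': array([ 0.22498753, -0.60915812,  0.23002544]), 'ee_rot': array([-1.79989870e+02,  1.20882587e-01, -6.97274055e+01]), 'contact_force': array([-0.21341358,  0.61978839,  0.84293789]), 'ft_torque': array([ 0.03020307, -0.00082222, -0.00411307]), 'grip_width': 0.08503227461452957}
top -0.16823112758300962 [[-0.01  -0.99   0.143  0.407]
 [-1.     0.009 -0.008 -0.008]
 [ 0.007 -0.143 -0.99   1.124]
 [ 0.     0.     0.     1.   ]] [[500.52218618   0.         273.34786606]
 [  0.         500.52218618 207.09073746]
 [  0.           0.           1.        ]]
side 0.07047655131004846 [[-0.752 -0.415  0.513  0.007]
 [-0.659  0.475 -0.583  0.61 ]
 [-0.001 -0.776 -0.63   0.782]
 [ 0.     0.     0.     1.   ]] [[528.10594617   0.         274.20093968]
 [  0.         528.10594617 216.00356717]
 [  0.           0.           1.        ]]
```

View pics/top0.png

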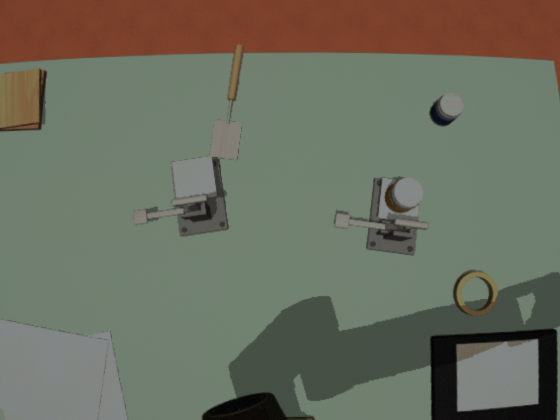

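View pics/side0.png

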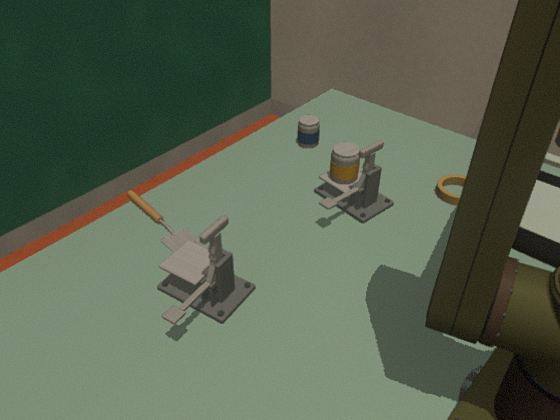

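The top picture shows the empty stand at about (200,200): crossbar (174,202)–(207,199), paddle (140,216), shelf (195,178). The tin stand is at (397,215), well clear of it. The side picture shows the bar at (214,228) and the paddle at (175,314). I'll enlarge both to get precise pixels.

```bash
python3 - <<'E'
from h import *
t=cv2.imread("pics/top0.png")[150:245,120:240]; s=cv2.imread("pics/side0.png")[205:325,150:265]
f=lambda a:cv2.resize(cv2.convertScaleAbs(a,alpha=1.5),(400,400*a.shape[0]//a.shape[1]),interpolation=cv2.INTER_CUBIC)
a,b=f(t),f(s);h=max(a.shape[0],b.shape[0])
p=lambda x:np.pad(x,((0,h-x.shape[0]),(0,0),(0,0)))
cv2.imwrite("pics/crop.png",np.hstack([p(a),p(b)]))
E
```

```text
(no output)
```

View pics/crop.png

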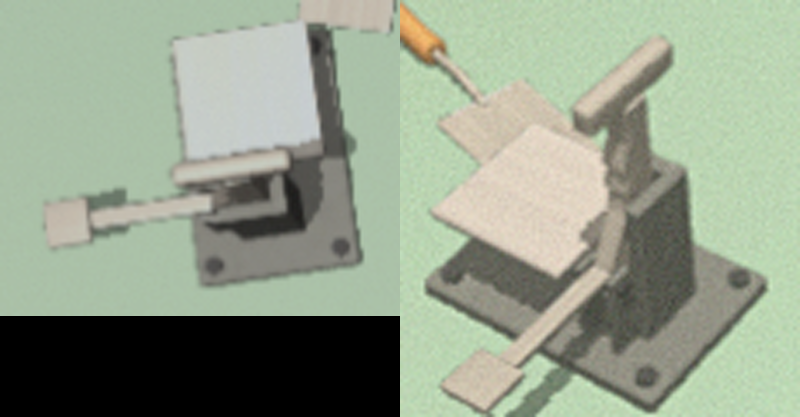

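```bash
cat > fit.py <<'E'
from h import *
from scipy.optimize import least_squares
C={n:np.load(n+".npy",allow_pickle=True).item() for n in("top","side")}
# local points: bar top centre/ends, paddle centre+corners, shelf corners (a = shelf centre x)
def pts(p,h,a):
    P={"bc":(0,0,.167+h),"bl":(0,.035,.167+h),"br":(0,-.035,.167+h),"pc":(0,.125,.072)}
    for i,s in (("s++",(1,1)),("s+-",(1,-1)),("s--",(-1,-1))): P[i]=(a+.046*s[0],.045*s[1],.047+h)
    c,s=np.cos(p[2]),np.sin(p[2]); R=np.array([[c,-s,0],[s,c,0],[0,0,1]])
    return {k:R@np.array(v)+[p[0],p[1],0] for k,v in P.items()}
tp=lambda x,y:(120+x/3.333-.35,150+y/3.333-.35)
sp=lambda x,y:(150+(x-400)/3.478-.35,205+y/3.478-.35)
obs=[("top","bl",tp(175,171)),("top","br",tp(290,160)),("top","pc",tp(68,222)),("top","s++",tp(173,40)),("top","s+-",tp(307,22)),
 ("top","s--",tp(322,143)),("side","bl",sp(583,117)),("side","br",sp(663,44)),("side","pc",sp(484,379)),("side","s++",sp(432,213)),("side","s+-",sp(535,125))]
def res(v):
    P=pts(v[:3],v[3],v[4]); return np.concatenate([proj(C[n],[P[k]])[0]-o for n,k,o in obs])
if __name__=="__main__":
    for h in (None,0,.016):
        f=(lambda v:res(v)) if h is None else (lambda v:res([*v[:3],h,v[4]]))
        r=least_squares(f,[.42,.17,0,.01,.06]); v=r.x
        print(h,np.round(v,4),"yaw",np.degrees(v[2]),"cost",r.cost)
    	
        print(np.round(f(v).reshape(-1,2),1).tolist())
        P=pts(v[:3],v[3] if h is None else h,v[4]); print({k:np.round(P[k],4) for k in("bc","pc")})
E
python3 fit.py
```

```text
None [0.5596 0.1446 0.1459 0.0094 0.0679] yaw 8.358060800694421 cost 14.114509495638654
[[-0.2, 2.0], [1.1, -0.3], [0.2, 0.6], [0.1, -0.3], [0.2, -1.2], [1.4, 3.3], [-1.3, -0.1], [0.1, -0.6], [-0.6, -1.3], [-1.6, 0.5], [-1.0, -0.1]]
{'bc': array([0.5596, 0.1446, 0.1764]), 'pc': array([0.5414, 0.2683, 0.072 ])}
0 [0.5621 0.1434 0.149  0.2352 0.0689] yaw 8.536010122208571 cost 35.61634448588782
[[1.4, 1.5], [2.3, -0.8], [0.8, -0.4], [1.3, -0.8], [1.0, -1.8], [2.3, 2.3], [-1.3, 3.0], [-0.1, 2.5], [-0.9, -2.4], [-1.8, 3.0], [-1.4, 2.3]]
{'bc': array([0.5621, 0.1434, 0.167 ]), 'pc': array([0.5436, 0.267 , 0.072 ])}
0.016 [ 0.5578  0.1454  0.1437 -0.4038  0.0672] yaw 8.234392818271752 cost 24.779094386976478
[[-1.3, 2.4], [0.2, 0.1], [-0.2, 1.3], [-0.7, 0.1], [-0.4, -0.8], [0.8, 3.9], [-1.4, -2.2], [0.3, -2.7], [-0.4, -0.6], [-1.5, -1.2], [-0.7, -1.9]]
{'bc': array([0.5578, 0.1454, 0.183 ]), 'pc': array([0.5399, 0.2691, 0.072 ])}
```

Request:
send_rows:
  motion:
    - [[0,0,0.068],[1.67,3.77,0.3],0]
    - [[0,0,0.068],[1.67,3.77,0.3],0]
    - [[0,0,0.068],[1.67,3.77,0.3],0]
    - [[0,0,0.068],[1.67,3.77,0.3],0]
    - [[0,0,0.068],[1.67,3.77,0.3],0]

```text
t: 0.52
tcp_pos: [0.3088, -0.4192, 0.2457]
ee_rot: [-180.0, 0.1, -50.1]
contact_force: [1.1, -0.2, 1.5]
grip_width: 0.0855
```

Request:
send_rows:
  motion:
    - [[0,0,0.068],[1.67,3.77,0.3],0]
    - [[0,0,0.068],[1.67,3.77,0.3],0]
    - [[0,0,0.068],[1.67,3.77,0.3],0]
    - [[0,0,0.068],[1.67,3.77,0.3],0]
    - [[0,0,0.068],[1.67,3.77,0.3],0]

```text
t: 0.93
tcp_pos: [0.3922, -0.2307, 0.2611]
ee_rot: [-180.0, 0.0, -30.6]
contact_force: [1.2, -0.5, -0.5]
grip_width: 0.0855
```

Request:
send_rows:
  motion:
    - [[0,0,0.068],[1.67,3.77,0.3],0]
    - [[0,0,0.068],[1.67,3.77,0.3],0]
    - [[0,0,0.068],[1.67,3.77,0.3],0]
    - [[0,0,0.068],[1.67,3.77,0.3],0]
    - [[0,0,0.068],[1.67,3.77,0.3],0]

```text
t: 1.35
tcp_pos: [0.4758, -0.0421, 0.2762]
ee_rot: [180.0, -0.0, -11.1]
contact_force: [0.1, -0.5, 0.6]
grip_width: 0.0851
```

Request:
send_rows:
  motion:
    - [[0,0,0.068],[1.67,3.77,0.3],0]
    - [[0,0,0.068],[1.67,3.77,0.3],0]
    - [[0,0,0.068],[1.67,3.77,0.3],0]
    - [[0,0,0.068],[1.67,3.77,0.3],0]
    - [[0,0,0.068],[1.67,3.77,0.3],0]

```text
t: 1.77
tcp_pos: [0.5593, 0.1464, 0.2909]
ee_rot: [180.0, 0.0, 8.4]
contact_force: [0.8, -0.4, -0.4]
grip_width: 0.0856
```

Request:
send_rows:
  motion:
    - [[0,0,0],[0,0,0],0]
    - [[0,0,0],[0,0,0],0]

```text
t: 1.93
tcp_pos: [0.5592, 0.1461, 0.2904]
ee_rot: [180.0, 0.1, 8.4]
contact_force: [-0.4, -0.3, -0.6]
grip_width: 0.0853
```

```bash
cat > wr.py <<'E'
import sys
from h import *
from scipy.spatial.transform import Rotation as Ro
def wrist():
    s=state(); c=read_camera("wrist")
    T=np.eye(4);T[:3,:3]=Ro.from_euler("xyz",s["ee_rot"],degrees=True).as_matrix();T[:3,3]=s["tcp_pos"]
    c["pose"]=T@np.array(c["hand_eye"]); return s,c
if __name__=="__main__":
    s,c=wrist();n=sys.argv[1]; np.save(n+".npy",c,allow_pickle=True); cv2.imwrite(f"pics/{n}.png",cv2.convertScaleAbs(c["color"],alpha=1.4))
    print(s["t"],np.round(s["tcp_pos"],4),np.round(s["ee_rot"],2),np.round(c["pose"],3).tolist())
    from fit import pts
    for h in(0,.016): print({k:np.round(proj(c,[v])[0]).tolist() for k,v in pts((.5596,.1446,.1459),h,.068).items()})
E
python3 wr.py w1
```

```text
1.9333 [0.5592 0.1461 0.2904] [1.7999e+02 1.0000e-01 8.3800e+00] [[0.989, 0.14, 0.043, 0.548], [0.146, -0.942, -0.301, 0.223], [-0.002, 0.304, -0.953, 0.433], [0.0, 0.0, 0.0, 1.0]]
{'bc': [287.0, 204.0], 'bl': [287.0, 165.0], 'br': [287.0, 240.0], 'pc': [287.0, 67.0], 's++': [380.0, 141.0], 's+-': [373.0, 211.0], 's--': [303.0, 211.0]}
{'bc': [287.0, 209.0], 'bl': [287.0, 168.0], 'br': [287.0, 247.0], 'pc': [287.0, 67.0], 's++': [384.0, 142.0], 's+-': [377.0, 215.0], 's--': [304.0, 215.0]}
```

View pics/w1.png

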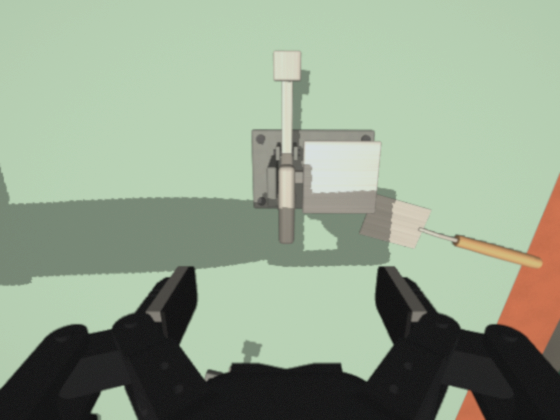

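The wrist picture shows the bar along column 287, ending near row 243. The paddle is at (287,65), predicted (287,67), and the shelf corners at (380,141) and (377,212). The xy fit is good to about 1 mm; next I'll settle the height.

```bash
python3 - <<'E'
from h import *
a=cv2.imread("pics/w1.png")[120:260,240:400]
cv2.imwrite("pics/w1c.png",cv2.resize(a,None,fx=4.2,fy=4.2,interpolation=cv2.INTER_CUBIC))
E
```

```text
(no output)
```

View pics/w1c.png

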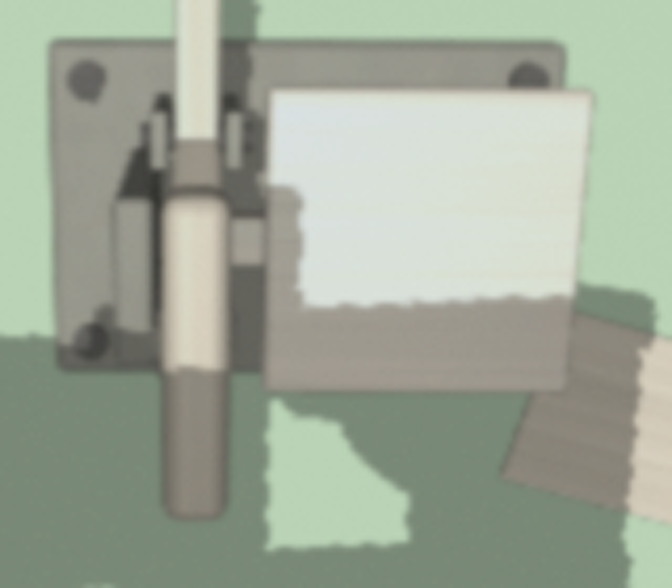

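```bash
python3 - <<'E'
import fit
from fit import *
C["w1"]=np.load("w1.npy",allow_pickle=True).item()
w=lambda x,y:(240+x/4.2-.4,120+y/4.2-.4)
W=[("w1","bl",w(195,198)),("w1","br",w(195,515)),("w1","pc",(287,65.5)),("w1","s++",w(593,92)),("w1","s+-",w(565,388)),("w1","s--",w(265,388))]
for nm,o in(("wrist",W),("all",W+[x for x in obs if x[1]!="s--"])):
    fit.obs=o
    for h in(None,0,.016):
        f=res if h is None else (lambda v:res([*v[:3],h,v[4]]))
        r=least_squares(f,[.56,.145,.145,.01,.068],loss="soft_l1");print(nm,h,np.round(r.x,4),round(np.degrees(r.x[2]),2),r.cost)
E
```

```text
wrist None [0.5589 0.1452 0.1419 0.0072 0.0676] 8.13 0.7790130938758124
wrist 0 [0.5592 0.1434 0.1425 0.6102 0.0693] 8.16 3.2497001661751246
wrist 0.016 [0.5588 0.1466 0.1441 0.0123 0.0654] 8.25 4.794609496155356
all None [0.5589 0.1453 0.1418 0.0093 0.067 ] 8.12 6.250031504269079
all 0 [0.5596 0.1436 0.1433 0.0191 0.0688] 8.21 20.841218673861754
all 0.016 [0.5586 0.1461 0.1425 0.0101 0.0652] 8.16 15.767254002311414
```

```bash
python3 - <<'E'
from fit import *
C["w1"]=np.load("w1.npy",allow_pickle=True).item()
w=lambda x,y:(240+x/4.2-.4,120+y/4.2-.4)
o=obs+[("w1","bl",w(195,198)),("w1","br",w(195,515)),("w1","pc",(287,65.5)),("w1","s++",w(593,92)),("w1","s+-",w(565,388))]
for k in("bl","br","pc","s++","s+-"):
  for vs in(("top","side"),("side","w1"),("top","side","w1")):
    A=np.zeros((3,3));b=np.zeros(3)
    for n,kk,p in o:
        if kk==k and n in vs:
            c,d=ray(C[n],*p,np.array(C[n]["pose"]));d/=np.linalg.norm(d);M=np.eye(3)-np.outer(d,d);A+=M;b+=M@c
    X=np.linalg.solve(A,b);print(k,vs,np.round(X,4))
E
```

```text
bl ('top', 'side') [0.5568 0.1776 0.1746]
bl ('side', 'w1') [0.5533 0.1785 0.1762]
bl ('top', 'side', 'w1') [0.5554 0.1784 0.1757]
br ('top', 'side') [0.5638 0.1117 0.1768]
br ('side', 'w1') [0.5637 0.1116 0.1765]
br ('top', 'side', 'w1') [0.5638 0.1118 0.1767]
pc ('top', 'side') [0.542  0.2686 0.0688]
pc ('side', 'w1') [0.5407 0.2691 0.0698]
pc ('top', 'side', 'w1') [0.5416 0.2691 0.0695]
s++ ('top', 'side') [0.6636 0.2046 0.0587]
s++ ('side', 'w1') [0.6628 0.205  0.0593]
s++ ('top', 'side', 'w1') [0.6636 0.205  0.0588]
s+- ('top', 'side') [0.6756 0.1168 0.0581]
s+- ('side', 'w1') [0.6759 0.1176 0.0582]
s+- ('top', 'side', 'w1') [0.676  0.1172 0.0576]
```

Triangulated heights fall between notch 0 and notch 1, with notch 1 likelier. I'll probe the bar top gently with closed fingers: contact should come at 0.183 for the first notch or 0.167 for the bottom.

Request:
send_rows:
  motion:
    - [[0,0,0],[0,0,-1.5],1]
    - [[0,0,0],[0,0,-2.5],1]
    - [[0,0,0],[0,0,-2.5],1]
    - [[0,0,0],[0,0,-2.5],1]
    - [[0,0,0],[0,0,-0.9],1]
  force: 30

```text
t: 2.4
tcp_pos: [0.5565, 0.1423, 0.1877]
ee_rot: [180.0, 0.4, 8.1]
contact_force: [-0.3, 0.7, -1.2]
grip_width: 0.0254
```

Request:
send_rows:
  motion:
    - [[0,0,0],[0,0,0],1]
    - [[0,0,0],[0,0,0],1]
    - [[0,0,0],[0,0,-0.2],1]
    - [[0,0,0],[0,0,-0.2],1]

```text
t: 2.73
tcp_pos: [0.5605, 0.1442, 0.1907]
ee_rot: [-180.0, -0.2, 8.2]
contact_force: [0.3, -0.6, -0.1]
grip_width: -0.0003
```

Request:
send_rows:
  motion:
    - [[0,0,0],[0,0,-0.15],1]
    - [[0,0,0],[0,0,-0.15],1]
    - [[0,0,0],[0,0,-0.15],1]

```text
t: 2.98
tcp_pos: [0.5594, 0.1444, 0.1843]
ee_rot: [-180.0, -0.1, 8.2]
contact_force: [0.5, -0.4, -0.1]
grip_width: 0.0
```

Request:
send_rows:
  motion:
    - [[0,0,0],[0,0,-0.1],1]
    - [[0,0,0],[0,0,-0.1],1]

```text
t: 3.15
tcp_pos: [0.5593, 0.1443, 0.1826]
ee_rot: [180.0, -0.0, 8.2]
contact_force: [-3.1, -1.0, 6.4]
grip_width: 0.0
```

Contact came at 0.183, so the rail is at the first notch and the bar centre at 0.174. Next: lift, open, descend to TCP z 0.155 and grip.

Request:
send_rows:
  motion:
    - [[0,0,0],[0,0,2.0],0]
    - [[0,0,0],[0,0,0],0]
    - [[0,0,0],[0,0,0],0]
    - [[0,0,0],[0,0,0],0]
    - [[0,0,0],[0,0,0],0]

```text
t: 3.57
tcp_pos: [0.5587, 0.1442, 0.2007]
ee_rot: [180.0, 0.1, 8.2]
contact_force: [1.2, -0.2, -0.6]
grip_width: 0.0606
```

Request:
send_rows:
  motion:
    - [[0,0,0],[0,0,0],0]
    - [[0,0,0],[0,0,-1.5],0]
    - [[0,0,0],[0,0,-1.65],0]
    - [[0,0,0],[0,0,-1.5],0]
    - [[0,0,0],[0,0,0],0]

```text
t: 3.98
tcp_pos: [0.5566, 0.1438, 0.1508]
ee_rot: [180.0, 0.4, 8.2]
contact_force: [-0.2, 0.0, -0.4]
grip_width: 0.0852
```

Request:
send_rows:
  motion:
    - [[0,0,0],[0,0,0],0.6]
    - [[0,0,0],[0,0,0],0.8]
    - [[0,0,0],[0,0,0],1]
    - [[0,0,0],[0,0,0],1]
    - [[0,0,0],[0,0,0],1]
  force: 60

```text
t: 4.4
tcp_pos: [0.5597, 0.1444, 0.1564]
ee_rot: [-180.0, -0.1, 8.2]
contact_force: [-0.4, 0.4, 0.6]
grip_width: 0.026
```

Request:
send_rows:
  motion:
    - [[0,0,0],[0,0,0],1]
    - [[0,0,0],[0,0,0],1]
    - [[0,0,0],[0,0,0],1]

```text
t: 4.65
tcp_pos: [0.5597, 0.1444, 0.1563]
ee_rot: [-180.0, -0.1, 8.2]
contact_force: [-0.6, 0.0, 4.4]
grip_width: 0.0138
```

Request:
send_rows:
  motion:
    - [[0,0,0],[0,0,0.4],1]
    - [[0,0,0],[0,0,0.6],1]
    - [[0,0,0],[0,0,0.6],1]
    - [[0,0,0],[0,0,0.6],1]
    - [[0,0,0],[0,0,0.6],1]

```text
t: 5.07
tcp_pos: [0.5595, 0.1443, 0.181]
ee_rot: [-180.0, -0.1, 8.2]
contact_force: [8.4, 1.3, -11.3]
grip_width: 0.0134
```

Request:
send_rows:
  motion:
    - [[0,0,0],[0,0,0.6],1]
    - [[0,0,0],[0,0,0.6],1]
    - [[0,0,0],[0,0,0.6],1]
    - [[0,0,0],[0,0,0.5],1]
    - [[0,0,0],[0,0,0.5],1]

```text
t: 5.48
tcp_pos: [0.5595, 0.1443, 0.2094]
ee_rot: [-180.0, -0.0, 8.2]
contact_force: [7.2, 1.5, -8.0]
grip_width: 0.0138
```

Request:
send_rows:
  motion:
    - [[0,0,0],[0,0,0],1]
    - [[0,0,0],[0,0,0],1]

```text
t: 5.65
tcp_pos: [0.5595, 0.1443, 0.2106]
ee_rot: [-180.0, -0.1, 8.2]
contact_force: [5.4, 2.0, -5.3]
grip_width: 0.0136
```

Request:
send_rows:
  motion:
    - [[0,0,0],[0,0,0.15],1]
    - [[0,0,0],[0,0,0],1]
    - [[0,0,0],[0,0,-0.2],1]
    - [[0,0,0],[0,0,-0.2],1]
    - [[0,0,0],[0,0,-0.2],1]

```text
t: 6.07
tcp_pos: [0.5595, 0.1443, 0.2065]
ee_rot: [-180.0, -0.1, 8.2]
contact_force: [4.4, 2.0, -3.1]
grip_width: 0.0135
```

Request:
send_rows:
  motion:
    - [[0,0,0],[0,0,0],1]
    - [[0,0,0],[0,0,0],0]
    - [[0,0,0],[0,0,0],0]
    - [[0,0,0],[0,0,0],0]
    - [[0,0,0],[0,0,0],0]

```text
t: 6.48
tcp_pos: [0.5589, 0.1442, 0.2071]
ee_rot: [180.0, 0.0, 8.2]
contact_force: [-0.3, 0.6, 0.1]
grip_width: 0.0617
```

Request:
send_rows:
  motion:
    - [[0,0,0],[0,0,0],0]
    - [[0,0,0],[0,0,0],0]
    - [[0,0,0],[0,0,2.5],0]
    - [[0,0,0],[0,0,3.5],0]
    - [[0,0,0],[0,0,3.5],0]

```text
t: 6.9
tcp_pos: [0.5582, 0.1441, 0.3014]
ee_rot: [180.0, 0.2, 8.2]
contact_force: [0.6, -0.1, 0.7]
grip_width: 0.0854
```

Request:
send_rows:
  motion:
    - [[0,0,0],[0,0,0],0]
    - [[0,0,0],[0,0,0],1]
    - [[0,0,0],[0,0,0],1]
    - [[0,0,0],[0,0,0],1]
    - [[0,0,0],[0,0,0],1]

```text
t: 7.32
tcp_pos: [0.5584, 0.1441, 0.2997]
ee_rot: [180.0, 0.2, 8.2]
contact_force: [0.5, 0.2, 0.2]
grip_width: 0.0388
```

```bash
python3 - <<'E'
from h import *
s=state();print(s["t"],s["tcp_pos"],s["grip_width"])
c=read_camera("side");t=read_camera("top")
from fit import pts
for h in(.048,.064,.072):
    P=pts((.559,.145,.142),h,.068);print(h,{k:np.round(proj(c,[P[k]])[0]).tolist() for k in("bl","br","s++","s+-")})
a=np.hstack([c["color"][150:330,130:290],t["color"][120:300,100:260]])
cv2.imwrite("pics/up.png",cv2.resize(cv2.convertScaleAbs(a,alpha=1.4),None,fx=2.5,fy=2.5,interpolation=cv2.INTER_CUBIC))
E
```

```text
7.3167 [0.5583938  0.14412171 0.29971348] 0.0387608539607381
0.048 {'bl': [199.0, 221.0], 'br': [224.0, 200.0], 's++': [154.0, 252.0], 's+-': [186.0, 226.0]}
0.064 {'bl': [198.0, 214.0], 'br': [224.0, 193.0], 's++': [153.0, 246.0], 's+-': [185.0, 220.0]}
0.072 {'bl': [198.0, 210.0], 'br': [223.0, 189.0], 's++': [153.0, 242.0], 's+-': [184.0, 217.0]}
```

View pics/up.png

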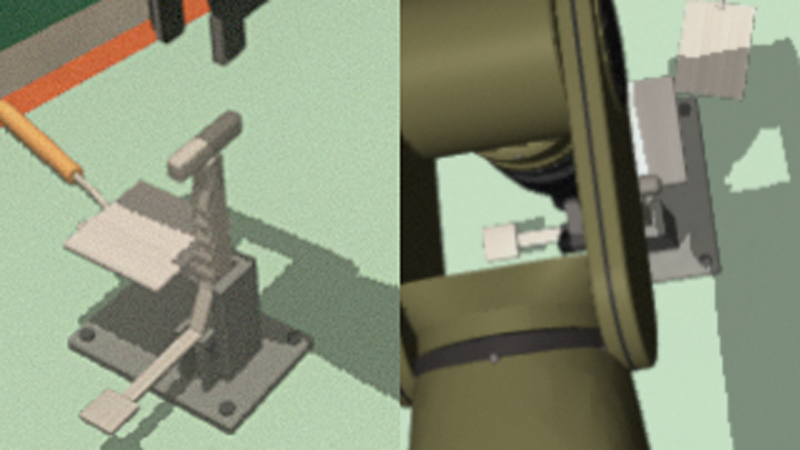

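The side crop has shelf corners at (156,247) and (186,222). That matches h = 0.064 (predicted (153,246) and (185,220)), so the stand holds at the top notch by itself, about 0.9 s after release so far. Next I move over the paddle at (0.541, 0.269).

Request:
send_rows:
  motion:
    - [[0,0,0],[-0.3,2.5,0],1]
    - [[0,0,0],[-0.5,3.4,0],1]
    - [[0,0,0],[-0.5,3.4,0],1]
    - [[0,0,0],[-0.45,3.15,0],1]
    - [[0,0,0],[0,0,0],1]

```text
t: 7.83
tcp_pos: [0.5402, 0.273, 0.3008]
ee_rot: [-179.9, 0.1, 8.5]
contact_force: [-1.2, -0.5, -0.6]
grip_width: -0.0002
```

Request:
send_rows:
  motion:
    - [[0,0,0],[0,0,-3.0],1]
    - [[0,0,0],[0,0,-4.0],1]
    - [[0,0,0],[0,0,-4.0],1]
    - [[0,0,0],[0,0,-4.0],1]
    - [[0,0,0],[0,0,-3.0],1]

```text
t: 8.25
tcp_pos: [0.5398, 0.2675, 0.1174]
ee_rot: [179.9, 0.3, 8.2]
contact_force: [-1.4, -0.2, -0.6]
grip_width: -0.0003
```

Request:
send_rows:
  motion:
    - [[0,0,0],[0,0,0],1]
    - [[0,0,0],[0,0,0],1]

```text
t: 8.42
tcp_pos: [0.5402, 0.2678, 0.1196]
ee_rot: [179.9, 0.3, 8.2]
contact_force: [0.4, -0.5, 0.4]
grip_width: -0.0001
```

```bash
python3 wr.py w2
```

```text
8.4167 [0.5402 0.2678 0.1196] [179.92   0.29   8.18] [[0.99, 0.138, 0.039, 0.529], [0.143, -0.942, -0.302, 0.345], [-0.005, 0.305, -0.952, 0.262], [0.0, 0.0, 0.0, 1.0]]
{'bc': [289.0, 536.0], 'bl': [289.0, 491.0], 'br': [289.0, 574.0], 'pc': [289.0, 234.0], 's++': [427.0, 313.0], 's+-': [413.0, 396.0], 's--': [313.0, 396.0]}
{'bc': [289.0, 580.0], 'bl': [290.0, 535.0], 'br': [289.0, 619.0], 'pc': [289.0, 234.0], 's++': [436.0, 326.0], 's+-': [420.0, 412.0], 's--': [314.0, 413.0]}
```

View pics/w2.png

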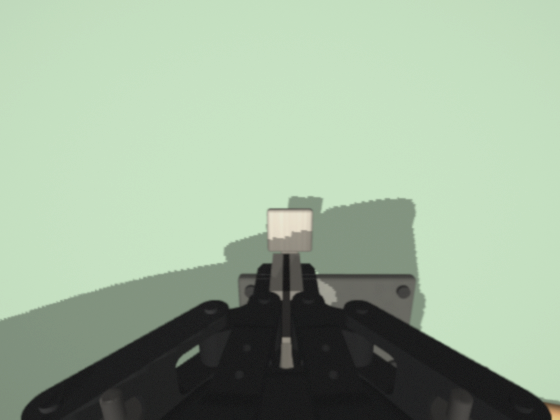

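The wrist picture shows the paddle at (290,231), predicted (289,234), right under the fingertips. I'll press it down in steps.

Request:
send_rows:
  motion:
    - [[0,0,0],[0.1,0.1,-2.0],1]
    - [[0,0,0],[0,0,-1.7],1]
    - [[0,0,0],[0,0,-0.8],1]
    - [[0,0,0],[0,0,-0.6],1]
    - [[0,0,0],[0,0,-0.5],1]

```text
t: 8.88
tcp_pos: [0.5441, 0.2706, 0.068]
ee_rot: [-179.9, -0.2, 8.2]
contact_force: [-1.9, 1.8, 3.8]
grip_width: -0.0001
```

Request:
send_rows:
  motion:
    - [[0,0,0],[0,0,-0.5],1]
    - [[0,0,0],[0,0,-0.5],1]
    - [[0,0,0],[0,0,-0.2],1]
    - [[0,0,0],[0,0,0],1]

```text
t: 9.22
tcp_pos: [0.5431, 0.2698, 0.0539]
ee_rot: [180.0, -0.1, 8.2]
contact_force: [1.4, 1.8, 2.1]
grip_width: -0.0002
```

Request:
send_rows:
  motion:
    - [[0,0,0],[0,0,-0.2],1]
    - [[0,0,0],[0,0,-0.1],1]
    - [[0,0,0],[0,0,0],1]
    - [[0,0,0],[0,0,0],1]
    - [[0,0,0],[0,0,0],1]

```text
t: 9.63
tcp_pos: [0.543, 0.2697, 0.0511]
ee_rot: [180.0, -0.0, 8.2]
contact_force: [1.2, 0.2, 1.6]
grip_width: -0.0003
```

Request:
send_rows:
  motion:
    - [[0,0,0],[0,0,0],1]
    - [[0,0,0],[0,0,0],1]
    - [[0,0,0],[0,0,0],1]
    - [[0,0,0],[0,0,0],1]
    - [[0,0,0],[0,0,0],1]

```text
t: 10.05
tcp_pos: [0.5427, 0.2697, 0.0509]
ee_rot: [180.0, -0.0, 8.2]
contact_force: [1.4, -0.0, 1.9]
grip_width: 0.0001
```

Request:
send_rows:
  motion:
    - [[0,0,0],[0,0,0],1]
    - [[0,0,0],[0,0,0],1]
    - [[0,0,0],[0,0,0],1]
    - [[0,0,0],[0,0,0],1]
    - [[0,0,0],[0,0,0],1]

```text
t: 10.47
tcp_pos: [0.5427, 0.2697, 0.0508]
ee_rot: [180.0, 0.0, 8.2]
contact_force: [1.4, -0.3, 1.4]
grip_width: -0.0003
```

Request:
send_rows:
  motion:
    - [[0,0,0],[0,0,0],1]
    - [[0,0,0],[0,0,0],1]
    - [[0,0,0],[0,0,0],1]
    - [[0,0,0],[0,0,0],1]
    - [[0,0,0],[0,0,0],1]

```text
t: 10.88
tcp_pos: [0.5427, 0.2697, 0.0508]
ee_rot: [180.0, 0.0, 8.2]
contact_force: [1.5, -0.7, 2.0]
grip_width: 0.0004
```

```bash
python3 - <<'E'
from h import *
s=state();print(s["t"],s["tcp_pos"],s["contact_force"])
c=read_camera("side")
from fit import pts
for h in(0,.016,.064):
    P=pts((.559,.145,.142),h,.068);print(h,{k:np.round(proj(c,[P[k]])[0]).tolist() for k in("bl","br","s++","s+-")})
a=np.hstack([c["color"][180:340,120:270],cv2.imread("pics/side0.png")[180:340,120:270]])
cv2.imwrite("pics/down.png",cv2.resize(cv2.convertScaleAbs(a,alpha=1.4),None,fx=2.6,fy=2.6,interpolation=cv2.INTER_CUBIC))
E
```

```text
10.8833 [0.54265433 0.26974362 0.05081006] [ 1.49676172 -0.74373502  1.99423185]
0 {'bl': [201.0, 243.0], 'br': [226.0, 221.0], 's++': [158.0, 270.0], 's+-': [188.0, 244.0]}
0.016 {'bl': [201.0, 236.0], 'br': [225.0, 214.0], 's++': [157.0, 264.0], 's+-': [187.0, 238.0]}
0.064 {'bl': [198.0, 214.0], 'br': [224.0, 193.0], 's++': [153.0, 246.0], 's+-': [185.0, 220.0]}
```

View pics/down.png

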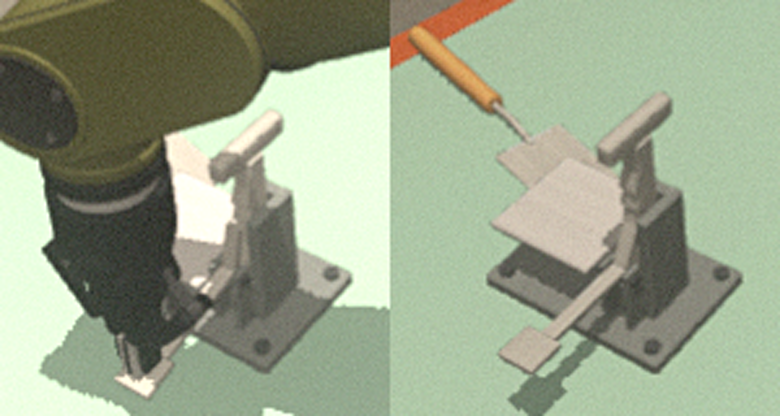

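The bar now sits about 7 px lower than in the first picture (row 115 against 97 in the crop). That is about 16 mm below the first notch, so the rail is at the bottom. I'll release the paddle and retreat upward.

Request:
send_rows:
  motion:
    - [[0,0,0],[0,0,0.8],1]
    - [[0,0,0],[0,0,1.0],1]
    - [[0,0,0],[0,0,2.0],1]
    - [[0,0,0],[0,0,4.0],1]
    - [[0,0,0],[0,0,4.0],1]

```text
t: 11.35
tcp_pos: [0.5407, 0.2691, 0.1684]
ee_rot: [179.9, 0.3, 8.2]
contact_force: [1.0, 0.3, 0.0]
grip_width: -0.0002
```

Request:
send_rows:
  motion:
    - [[0,0,0],[0,0,4.0],1]
    - [[0,0,0],[-1,0,4.0],1]
    - [[0,0,0],[0,4,0],1]
    - [[0,0,0],[0,4,0],1]
    - [[0,0,0],[0,0,0],1]

```text
t: 11.77
tcp_pos: [0.5318, 0.3546, 0.251]
ee_rot: [-179.8, -0.1, 8.4]
contact_force: [-1.2, -0.2, -0.0]
grip_width: 0.0002
```

Request:
send_rows:
  motion:
    - [[0,0,0],[0,0,0],1]
    - [[0,0,0],[0,0,0],1]

```text
t: 11.93
tcp_pos: [0.5321, 0.3495, 0.2486]
ee_rot: [180.0, 0.1, 8.2]
contact_force: [-0.8, 0.6, -0.3]
grip_width: -0.0003
```

```bash
python3 - <<'E'
from h import *
s=state();print(s["t"],s["tcp_pos"],s["contact_force"])
a=np.hstack([read_camera("side")["color"][110:340,120:400],read_camera("top")["color"][100:330,100:380]])
cv2.imwrite("pics/end.png",cv2.resize(cv2.convertScaleAbs(a,alpha=1.3),(800,329),interpolation=cv2.INTER_CUBIC))
E
```

```text
11.9333 [0.53206422 0.34951395 0.24859957] [-0.82968823  0.61565846 -0.31681153]
```

View pics/end.png

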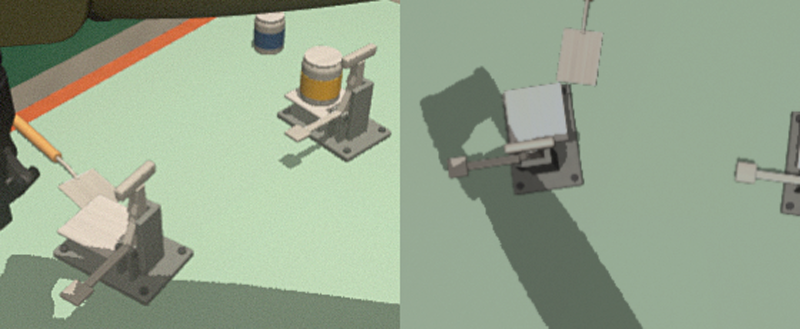

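The picture shows the shelf at the bottom, with its corner at about (158,270) full-frame, as predicted for h = 0. The paddle is back up, the tin is untouched and the arm is clear, so I'm handing in.

```bash
python3 -c "
from workcell import *
print(sign_off())"
```

```text
the job is handed in; nothing more can be done
None
```

The job is done and handed in at about 12 s of the 40 s allowed; no verdict was reported.

- **Raising:** I gripped the crossbar of the empty stand and pulled its rail from the first notch to about 0.072. I eased it back onto the top notch and let go. About 0.9 s later the side picture matched a height of 0.064, with nothing touching the stand.
- **Lowering:** I pressed the thumb paddle down about 21 mm and held it for about 1.7 s. The shelf sank to the bottom, with the bar about 16 mm below its starting height.
- **Last checks:** After I released the paddle it sprang back, and the shelf was still at the bottom. The tin looked undisturbed on its own stand, and the arm was clear with only noise-level force readings. The contact forces I read stayed below about 15 N.
- **Disagreement:** The camera estimates put the starting height about midway between the bottom and the first notch. I settled it by touching the bar top lightly with the closed fingers. Contact came at 0.183 m, which is the first notch.

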